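# Flip up the lock tab and unscrew the cap of an insulated jug

## Task

Open the green insulated jug so it can be washed: flip the orange tab on its black cap up until it stands upright, then unscrew the cap anticlockwise while leaning steadily on it, about 15 N and never more than 25 N, so that the seal is not crushed and the free-standing jug does not go round with the cap. Lift the cap off and stand it, plug end down, near the middle of the teal drying mat, then let go. Do not drag, turn or tip the jug, and leave alone the marker cup, tape, paperweight and stapler.

Things in the scene. Friction and masses are not known exactly. Their poses are not given: they have to be found in the camera images.
- jug: Free-standing jug, about 0.9 kg: green steel cylinder 112 mm across with rubber foot, shoulder at 108 to 132 mm, then a steel neck 66 mm across up to 154 mm. Origin: centre of its underside; z up its axis, -x towards the tab's free end while the cap is shut, +x towards the side handle. With nothing pressing on it, it slides at a side pull of 5 N and turns at 0.3 N m.
- jug_rim (a point): Centre of the jug's neck rim, 154 mm above its underside, axes as the jug. A springy silicone seal ring on the rim pushes the shut cap up with about 22 N: up to that push the cap sinks 0.6 mm or less, beyond it 1 mm per 6.5 N.
- jug_handle (a point): Middle of the jug's black side handle, 88 mm from the jug's axis, 64 mm above its underside.
- cap: Black screw cap, 80 g, with the orange tab on it. Origin: middle of its flat round top face (66 mm across, disc 11 mm thick), 168 mm above the jug's underside while shut; z up, x and y as the jug's while shut. Fingertips may press on the top face on either flat side of the upright tab (29 mm of room each).
- cap_plug (a point): Middle of the underside of the cap's plug (39 mm across, 20 mm long), 31 mm below the top face. Three lugs on it sit under short threads in the neck. Turned anticlockwise from above it climbs 3 mm per rad, is free after 1.0 rad and must stop by 1.6; aim for 1.2 to 1.4 rad. Starting takes about 0.5 N m: unless one leans on the cap with 12 to 20 N, which unloads the threads, the jug turns along.
- tab (a joint): Angle of the orange tab's hinge in rad: 0 folded flat on the cap, 1.57 upright, stop at 1.6. The stiff hinge (0.02 N m) keeps the tab where it is left. Folded, a steel post on the neck (8 mm wide, 39 mm from the axis) stands in a window of the tab and keeps the cap from turning; from 0.3 rad up it is clear.
- tab_hinge (a point): Middle of the tab's hinge pin, on the cap's axis, 5 mm above its top face; the pin lies along the cap's y. Axes as the cap. The upright tab's flat faces look to the cap's +x and -x; gripped there with about 40 N it serves as the handle to turn and lift the cap. Hinge cheeks 10 mm high stand on the top face from 13.5 to 17.5 mm to either side along y.
- tab_end (a point): Middle of the tab's free end, 45 mm from the hinge pin. A round nub 9 mm across stands out 3 mm on each side edge (30 mm over both): pinch these lightly (3 to 5 N) so that the tab can pivot between the fingertips and the jug is not tipped. The tab is 24 mm wide, 8 mm thick, 52 mm long from the pin; folded it points to the cap's -x, 35 mm free below its end. Axes: x to the hinge, y along the pin.
- seal (a joint): Height of the white silicone seal ring on the rim, in m: about 0.0006 under the shut cap, up to 0.0040 as the cap comes off, less when squeezed: 0 at 26 N, -0.0003 at 28 N, which is too much; hard stop at -0.003.
- mat_centre (a point): Middle of the upper face of the teal silicone drying mat, 150 x 150 mm, 4 mm thick, fixed to the bench.
- marker_cup: Grey silicone cup 76 mm across, 95 mm high, with four thick markers standing up to 150 mm. Origin: centre of its underside.
- tape_roll: Roll of white electrical tape lying flat, 68 mm across, 19 mm high. Origin: centre of its underside.
- paperweight: Clear glass dome paperweight, 76 mm across, 43 mm high. Origin: centre of its underside.
- stapler: Purple press-button stapler, 125 x 36 x 57 mm. Origin: centre of its underside, long side along x.
Mind the look-alikes: they are no part of the job. What is meant by the jug is not yellow, and is the smaller of those in its own colour. Of the things shaped like the cap, the black one is meant.

How it is judged:
On the way, in this order (a step that is already met when the one before it is completed fails the run):
1. the tab stands upright while the cap is still screwed home (value of joint tab above 1.3 rad and angle between the x axis of cap and the x axis of jug, either way round below 0.2 rad and z of cap in the frame of jug below 0.171 m), for 0.2 s.
2. the cap is unscrewed by at least 0.9 rad, still in the neck (angle between the x axis of cap and the x axis of jug, either way round above 0.9 rad and z of cap in the frame of jug below 0.18 m and horizontal distance between cap and jug_rim below 0.01 m), for 0.1 s.
At the end, for the whole second after the job is handed in: The cap stands still on its plug on the drying mat (its axis within 50 mm of the mat's middle, tilted less than 0.15 rad), released; the jug stands upright with its handle within 30 mm of where it was; marker cup, tape, paperweight and stapler within 30 mm of where they were (horizontal distance between cap and mat_centre below 0.05 m and height (world z) of cap below 0.045 m and angle between cap's own z axis and vertical below 0.15 rad and linear speed of cap below 0.02 m/s and angle between jug's own z axis and vertical below 0.05 rad and height (world z) of jug below 0.005 m and distance of each of jug_handle, marker_cup, tape_roll, paperweight, stapler from where it was at the start of the episode below 0.03 m); the robot touches nothing.
It fails at once if the cap is leant on with more than about 28 N, which crushes the seal (value of joint seal below -0.0003 m).
It fails at once if the jug is dragged or turned: its handle moves more than 30 mm (distance of jug_handle from where it was at the start of the episode above 0.03 m).
It fails at once if the jug is tipped by more than 0.12 rad (angle between jug's own z axis and vertical above 0.12 rad).
It fails at once if the marker cup, tape roll, paperweight or stapler is pushed more than 30 mm (distance of any of marker_cup, tape_roll, paperweight, stapler from where it was at the start of the episode above 0.03 m).
It also fails if it takes over 70 s, if anything falls off the work surface, if the arm or the gripper's body presses on something with over 40 N, if the wrist force passes 120 N, or if a joint passes its speed limit or range.

## Robot

A 6-joint arm with a two-finger parallel gripper is mounted at the origin on the work surface. World frame = base frame: x ahead of the robot, y to its left, z up, the work surface at z = 0. Lengths are in m, angles in rad, forces in N, time in s.
With the tool pointing down it reaches from about 0.25 to 0.725 m from the base axis. Payload 4 kg.
Tool frame: the origin (TCP) lies on the centre line of the jaws, within the pads' length; the fingertips stand ahead of it and the grasp point (between the pads) lies 11 mm behind it (bot.tip_extent is the z of the fingertips in the tool frame, in m); z points along the fingers, y is the direction in which the jaws open and shut (so a half turn about z gives the same grasp; the last joint's range is limited). The gripper opens to 85 mm and grips with 20 to 120 N. Pads are 22 mm wide; open, the fingers measure 114 mm over their backs; the gripper's body (76 mm by 85 mm) begins 54 mm behind the grasp point. The pads swing forward as they close: fully open they stand 13 mm farther back than shut.
Start: joints at [1.201, 0.241, 0.005, 1.335, 0, 1.571], TCP at [0.181, 0.466, 0.204] pointing down, gripper open.
Joint ranges: [-2.72, 2.72], [-1.05, 1.87], [-1.09, 1.28], [-1.99, 2.15], [-1.42, 1.44], [-3.14, 3.14]. Speed limits (rad/s): [2.79, 2.79, 3.14, 3.14, 3.14, 3.14].

## Interface

Orientations are given as a unit quaternion [x, y, z, w].
In Python, from workcell import bot gives the robot as it stands.
- The arm moves only by the shell command python3 -m jog 'ROWS'. ROWS is JSON, a list that holds one entry, the list of rows, each a list of 7 numbers: the shift along the world's x, y, z in m, then the turn, a rotation vector about the world's x, y, z in degrees, then the closure in counts, from 0 (fully open) to 255 (shut). In form: [[[tx, ty, tz, ax, ay, az, fingers], ...]]. A call has 1 to 10 rows; each row is the pose to reach, as a shift and turn from the pose commanded when the call began; what a row does not reach only later rows make up. A row lasts 1/12 s, in which the tool goes at most 41.7 mm and 7.16 degrees, less where a joint would pass 70% of its speed; a pose out of reach is approached as far as the arm can. A call with a gripper value outside its range is refused whole. The fingers move at their own pace and stop on an object; the grip force is fixed at half the most. Time passes only in rows, so rows that repeat a pose let the fingers close. It gives the time, the measured TCP pose, the force and the opening at its end, in the units of the state.
- bot.get_obs(): the state, without advancing time (a new reading comes with each control period).
- bot.camera(name): name is "scene" or "top"; returns the picture (480x640x3 uint8, blue, green, red); there is no depth.
- bot.camera_model(name): a dict with "K" (3x3 intrinsics, pixels), "T" (4x4, takes a point from camera to world coordinates). Camera axes: x right, y down, z forward; pixel columns grow to the right and rows downward; lengths in m; the calibration is good to about 2 mm. A picture is of the moment at which its call begins. camera_model takes no time and is no camera call.
- bot.job_done(): hands the job in, once; it reports no verdict.
The state is a dict: "clock": time; "joint_pos": joint angles; "joint_vel": joint speeds; "tau": joint torques, N m; "eef_pos": TCP position; "tool_rot": TCP orientation; "ft_force": force on the tool from outside, world axes, zero at the start; "ft_torque": the same for the moment, N m; "grip_width": finger opening in m.
Only numpy, scipy, OpenCV 4.12 (cv2) and the standard library are available. Lean on these libraries where they do the work, as an engineer would, in place of code of your own. Each camera call takes 0.05 s, during which the arm holds its last target. There are 200 camera calls.

## Working session

There is one attempt and no reset: what is moved stays moved. The work goes in short steps, Python scripts to look and compute and a shell command to move; the robot and the scene stay as the last step left them, time stands still between calls to the robot, and variables do not carry over. Pictures are saved under pics/ and viewed, about 8 in all and at most 12, crops included, and the job is handed in when it is done.

```bash
mkdir -p pics; python3 - <<'E'
from workcell import bot
import cv2,numpy as np
o=bot.get_obs()
for k in("clock","joint_pos","eef_pos","tool_rot","ft_force","grip_width"):print(k,np.round(o[k],4))
print(bot.tip_extent)
for n in("scene","top"):
    cv2.imwrite(f"pics/{n}0.png",bot.camera(n)); m=bot.camera_model(n); print(n,np.round(m["K"],1).tolist(),np.round(m["T"],4).tolist())
E
```

```text
clock 0.0
joint_pos [ 1.201   0.2414  0.0037  1.3352 -0.      1.5708]
eef_pos [0.1805 0.4656 0.2035]
tool_rot [ 1.838e-01  9.830e-01 -1.000e-03 -2.000e-04]
ft_force [-0.1018 -0.6103 -0.6269]
grip_width 0.0854
0.008
scene [[506.8, 0.0, 313.4], [0.0, 506.8, 235.4], [0.0, 0.0, 1.0]] [[-0.5774, 0.6452, -0.5004, 1.1084], [0.8165, 0.4558, -0.3544, 0.3972], [-0.0006, -0.6132, -0.7899, 1.0192], [0.0, 0.0, 0.0, 1.0]]
top [[597.8, 0.0, 310.0], [0.0, 597.8, 233.5], [0.0, 0.0, 1.0]] [[-0.0033, -0.9981, 0.0609, 0.4572], [-1.0, 0.0036, 0.0055, 0.0167], [-0.0057, -0.0609, -0.9981, 1.4682], [0.0, 0.0, 0.0, 1.0]]
```

View pics/scene0.png

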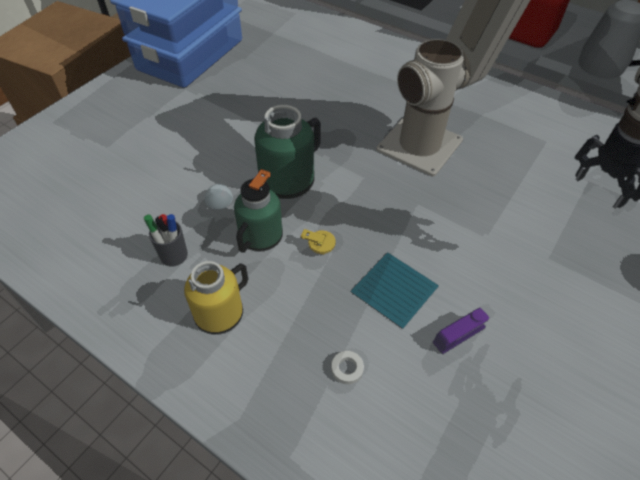

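View pics/top0.png

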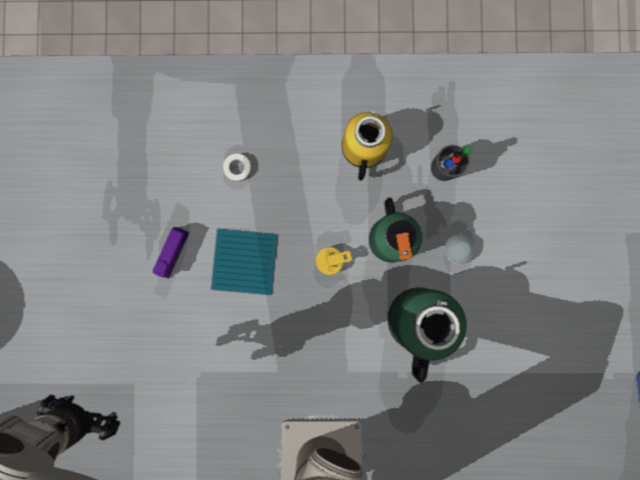

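Candidates in the top view: a small green jug at (397,237) with a black cap and orange tab, a big green jug, open, at (430,325), and a yellow jug at (368,138) with a loose yellow cap at (330,262). The small green jug fits: it is not yellow, it is the smaller green one, and it carries the black cap. I'll measure it and confirm it in a crop.

```bash
cat > h.py <<'E'
from workcell import bot
import cv2,numpy as np
def ray(n,u,v):
    m=bot.camera_model(n);T=np.array(m["T"]);d=T[:3,:3]@np.linalg.inv(m["K"])@[u,v,1.];return T[:3,3],d/np.linalg.norm(d)
def onz(n,u,v,z):
    p,d=ray(n,u,v);return p+d*(z-p[2])/d[2]
def tri(a,b):
    (p,d),(q,e)=ray("scene",*a),ray("top",*b)
    s=np.linalg.lstsq(np.c_[d,-e],q-p,rcond=None)[0];x,y=p+d*s[0],q+e*s[1];return (x+y)/2,np.linalg.norm(x-y)
def proj(n,P):
    m=bot.camera_model(n);T=np.array(m["T"]);c=T[:3,:3].T@(np.array(P)-T[:3,3]);c=np.array(m["K"])@c;return c[:2]/c[2]
def mask(im,lo,hi,box=None):
    m=cv2.inRange(cv2.cvtColor(im,cv2.COLOR_BGR2HSV),np.array(lo),np.array(hi))
    if box:
        z=np.zeros_like(m);x0,y0,x1,y1=box;z[y0:y1,x0:x1]=m[y0:y1,x0:x1];m=z
    return m
def big(m):
    c=max(cv2.findContours(m,cv2.RETR_EXTERNAL,cv2.CHAIN_APPROX_NONE)[0],key=cv2.contourArea);return c
E
python3 - <<'E'
from h import *
t=cv2.imread("pics/top0.png");s=cv2.imread("pics/scene0.png")
for n,im,box in(("top",t,(370,200,430,280)),("scene",s,(230,160,290,210))):
    c=big(mask(im,(5,150,90),(18,255,255),box));r=cv2.minAreaRect(c);print(n,cv2.contourArea(c),r)
    B=cv2.boxPoints(r);print(B.round(1).tolist())
    print([onz(n,*p,.177).round(4).tolist() for p in B], onz(n,*r[0],.177).round(4))
# green body
c=big(mask(t,(60,80,20),(90,255,255),(365,190,430,270)));print("body",cv2.minEnclosingCircle(c))
c=big(mask(t,(80,120,60),(100,255,255),(200,220,285,300)));r=cv2.minAreaRect(c);print("mat",r,onz("top",*r[0],.004))
for nm,p,z in(("handle out",(389,203),.09),("pw",(459,249),.02),("ycap",(330,262),.03),("bigrim",(438,327),.2),("cupmark",(455,160),.1)):print(nm,onz("top",*p,z).round(3))
print("bigrim tri",tri((283,120),(438,327)))
a=cv2.resize(t[190:290,360:480],None,fx=4,fy=4,interpolation=cv2.INTER_CUBIC)
b=cv2.resize(s[160:260,220:340],None,fx=4,fy=4,interpolation=cv2.INTER_CUBIC)
cv2.imwrite("pics/crop1.png",np.vstack([a,b])[:800] if 0 else cv2.resize(np.hstack([a,b]),(800,333)))
E
```

```text
top 285.5 ((403.172119140625, 245.60653686523438), (26.454042434692383, 13.341540336608887), 76.75948333740234)
[[393.6000061035156, 234.3000030517578], [406.6000061035156, 231.1999969482422], [412.70001220703125, 257.0], [399.70001220703125, 260.0]]
[[0.5338, -0.1571, 0.177], [0.5403, -0.1853, 0.177], [0.4846, -0.1976, 0.177], [0.4781, -0.1695, 0.177]] [ 0.5092 -0.1774  0.177 ]
scene 188.5 ((259.63848876953125, 179.10769653320312), (10.963223457336426, 22.71579933166504), 37.87498474121094)
[[248.3000030517578, 184.6999969482422], [262.29998779296875, 166.8000030517578], [270.8999938964844, 173.5], [257.0, 191.39999389648438]]
[[0.5411, -0.1864, 0.177], [0.4775, -0.1967, 0.177], [0.4832, -0.1664, 0.177], [0.5459, -0.1571, 0.177]] [ 0.5124 -0.1765  0.177 ]
body ((395.2128601074219, 237.18316650390625), 25.87527847290039)
mat ((243.962890625, 261.37872314453125), (59.79176712036133, 60.2406005859375), 5.599339485168457) [0.47883349 0.18657753 0.004     ]
handle out [ 0.611 -0.159  0.09 ]
pw [ 0.507 -0.336  0.02 ]
ycap [ 0.476 -0.023  0.03 ]
bigrim [ 0.337 -0.245  0.2  ]
cupmark [ 0.709 -0.311  0.1  ]
bigrim tri (array([ 0.33586431, -0.24408635,  0.19853826]), np.float64(0.0026587346463169638))
```

View pics/crop1.png

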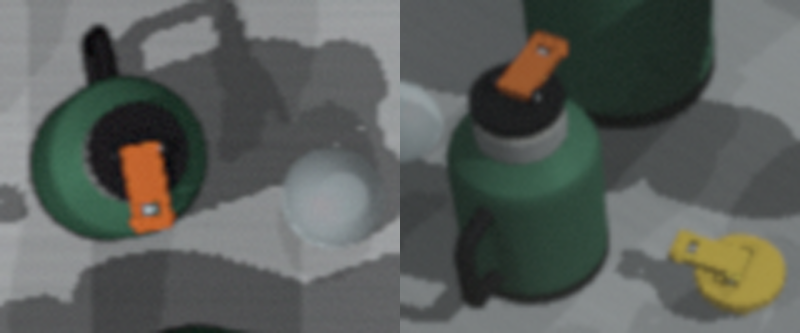

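The crop confirms it: green jug, black cap, and a folded orange tab with the window and post at its free end. The cap axis is at about (0.532, -0.173) and the jug's yaw is about 10.5°. Both views agree within a few mm at z = 0.177. I'll move above the tab end.

```bash
python3 -m jog '[[[0.02,-0.04,0.05,0,0,5,60],[0.157,-0.324,0.09,0,0,31.7,110],[0.157,-0.324,0.09,0,0,31.7,120],[0.157,-0.324,0.09,0,0,31.7,120],[0.157,-0.324,0.09,0,0,31.7,120],[0.157,-0.324,0.09,0,0,31.7,120],[0.157,-0.324,0.09,0,0,31.7,120],[0.157,-0.324,0.09,0,0,31.7,120],[0.157,-0.324,0.09,0,0,31.7,120],[0.157,-0.324,0.09,0,0,31.7,120]]]'
python3 -m jog '[[[0.15,-0.323,-0.044,0,0,0,140],[0.15,-0.323,-0.044,0,0,0,140],[0.15,-0.323,-0.044,0,0,0,140],[0.15,-0.323,-0.044,0,0,0,140],[0.15,-0.323,-0.044,0,0,0,140],[0.15,-0.323,-0.044,0,0,0,140],[0.15,-0.323,-0.044,0,0,0,140],[0.15,-0.323,-0.044,0,0,0,140],[0.15,-0.323,-0.044,0,0,0,140],[0.15,-0.323,-0.044,0,0,0,140]]]'
python3 - <<'E'
from h import *
from scipy.spatial.transform import Rotation as R
o=bot.get_obs();y=R.from_quat(o["tool_rot"]).as_matrix()[:,1];print(np.degrees(np.arctan2(y[1],y[0])),np.round(o["joint_pos"],3),o["clock"])
E
```

```text
clock: 0.93
eef_pos: [0.3387, 0.1389, 0.2951]
tool_rot: [-0.09, 0.996, -0.001, 0.001]
ft_force: [-0.0, 0.5, -0.1]
grip_width: 0.0454
clock: 1.77
eef_pos: [0.4885, -0.1851, 0.2478]
tool_rot: [-0.089, 0.996, -0.0, -0.001]
ft_force: [-0.1, 0.4, -0.0]
grip_width: 0.0386
100.20239262862074 [-3.610e-01  2.740e-01  1.620e-01  1.461e+00 -1.000e-03 -5.390e-01] 1.7667
```

```bash
python3 -m jog '[[[0,0,-0.03,0,0,0,120],[0,0,-0.055,0,0,0,120],[0,0,-0.055,0,0,0,120],[0,0,-0.055,0,0,0,120]]]'
python3 - <<'E'
from h import *
t=bot.camera("top");s=bot.camera("scene")
o=bot.get_obs();print(o["eef_pos"])
a=cv2.resize(t[180:280,350:450],None,fx=4,fy=4,interpolation=cv2.INTER_CUBIC)
b=cv2.resize(s[140:240,210:310],None,fx=4,fy=4,interpolation=cv2.INTER_CUBIC)
for P,c in((o["eef_pos"],(255,0,255)),((.4878,-.1814,.173),(255,255,0)),((.532,-.1732,.168),(0,255,0))):
  for im,n,x0,y0 in((a,"top",350,180),(b,"scene",210,140)):
    u=(proj(n,P)-[x0,y0])*4;cv2.circle(im,tuple(int(k) for k in u),3,c,-1)
cv2.imwrite("pics/c2.png",np.hstack([a,b]))
E
```

```text
clock: 2.1
eef_pos: [0.4862, -0.1797, 0.1943]
tool_rot: [-0.092, 0.996, 0.001, -0.002]
ft_force: [-0.6, -0.7, 1.7]
grip_width: 0.045
[ 0.48835503 -0.18055352  0.19695342]
```

View pics/c2.png

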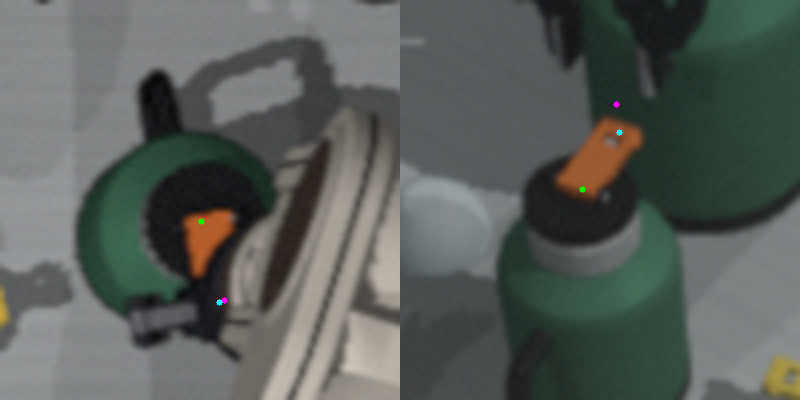

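The fingers straddle the tab end. In the scene half of the crop, the nub midpoint at (620,130) lies on my estimate to within about 2 mm. I'll lower and pinch lightly.

```bash
python3 -m jog '[[[0,0,-0.014,0,0,0,120],[0,0,-0.026,0,0,0,130],[0,0,-0.026,0,0,0,140],[0,0,-0.026,0,0,0,150],[0,0,-0.026,0,0,0,155],[0,0,-0.026,0,0,0,155],[0,0,-0.026,0,0,0,155]]]'
python3 -m jog '[[[0,0,0,0,0,0,162],[0,0,0,0,0,0,162],[0,0,0,0,0,0,162],[0,0,0,0,0,0,162]]]'
python3 -m jog '[[[0,0,0,0,0,0,168],[0,0,0,0,0,0,168],[0,0,0,0,0,0,168],[0,0,0,0,0,0,168]]]'
```

```text
clock: 2.78
eef_pos: [0.4884, -0.181, 0.1706]
tool_rot: [-0.092, 0.996, -0.0, 0.001]
ft_force: [0.5, 0.5, -0.6]
grip_width: 0.0337
clock: 3.12
eef_pos: [0.4877, -0.1808, 0.1694]
tool_rot: [-0.092, 0.996, 0.0, -0.0]
ft_force: [0.1, 0.6, 0.2]
grip_width: 0.0311
clock: 3.45
eef_pos: [0.4877, -0.1808, 0.1694]
tool_rot: [-0.092, 0.996, 0.0, -0.0]
ft_force: [0.0, 0.3, 0.1]
grip_width: 0.0293
```

```bash
python3 -m jog '[[[0,0,0,0,0,0,171],[0,0,0,0,0,0,171],[0,0,0,0,0,0,171],[0,0,0,0,0,0,171]]]'
python3 -m jog '[[[0,0,0,0,0,0,174],[0,0,0,0,0,0,174],[0,0,0,0,0,0,174]]]'
```

```text
clock: 3.78
eef_pos: [0.4877, -0.1808, 0.1694]
tool_rot: [-0.092, 0.996, -0.0, -0.0]
ft_force: [0.4, 0.4, -0.1]
grip_width: 0.0277
clock: 4.03
eef_pos: [0.4877, -0.1808, 0.1694]
tool_rot: [-0.092, 0.996, -0.0, 0.0]
ft_force: [-0.4, 0.2, -0.0]
grip_width: 0.0272
```

```bash
python3 -m jog '[[[0,0,0,0,0,0,177],[0,0,0,0,0,0,177],[0,0,0,0,0,0,177]]]'
python3 - <<'E'
from h import *
s=bot.camera("scene")
b=cv2.resize(s[145:225,220:300],None,fx=7,fy=7,interpolation=cv2.INTER_CUBIC)
cv2.imwrite("pics/c3.png",b)
E
```

```text
clock: 4.28
eef_pos: [0.4877, -0.1808, 0.1694]
tool_rot: [-0.092, 0.996, -0.0, 0.0]
ft_force: [0.1, 0.1, 0.2]
grip_width: 0.0259
```

View pics/c3.png

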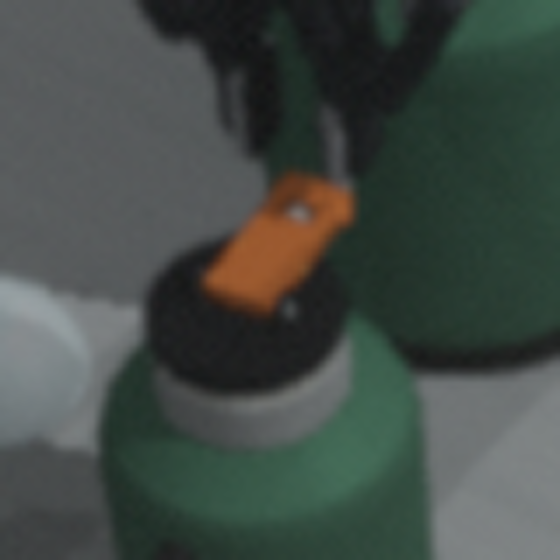

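```bash
python3 - <<'E'
from h import *
f=lambda P:((proj("scene",P)-[220,145])*7).round(0)
e=np.array([.4877,-.1808,.1694]);d=np.array([np.cos(np.radians(100.2)),np.sin(np.radians(100.2)),0])
for z in(-.008,-.003,.002,.011):
  print(z,f(e+d*.013+[0,0,z]),f(e-d*.013+[0,0,z]),f(e+[0,0,z]))
for p in((350,205),(283,180)):
  print(onz("scene",220+p[0]/7,145+p[1]/7,.173))
n=np.array([.4878,-.1814,.173]);print(f(n+d*.015),f(n-d*.015))
E
```

```text
-0.008 [352. 234.] [284. 211.] [318. 223.]
-0.003 [351. 224.] [283. 200.] [317. 212.]
0.002 [350. 213.] [281. 190.] [316. 202.]
0.011 [348. 194.] [279. 171.] [313. 182.]
[ 0.48351368 -0.16930844  0.173     ]
[ 0.48726923 -0.19491334  0.173     ]
[353. 211.] [274. 184.]
```

```bash
python3 - <<'E'
from h import *
print(bot.tip_extent, bot.get_obs()["grip_width"],bot.get_obs()["eef_pos"])
a=bot.camera("top")[190:270,370:450];s=bot.camera("scene")[120:200,220:300]
b=np.hstack([cv2.resize(i,(400,400),interpolation=cv2.INTER_CUBIC) for i in(a,s)])
cv2.imwrite("pics/c4.png",cv2.convertScaleAbs(b,alpha=2.2,beta=10))
E
```

```text
0.008 0.02596548351883188 [ 0.48771039 -0.18080924  0.16941696]
```

View pics/c4.png

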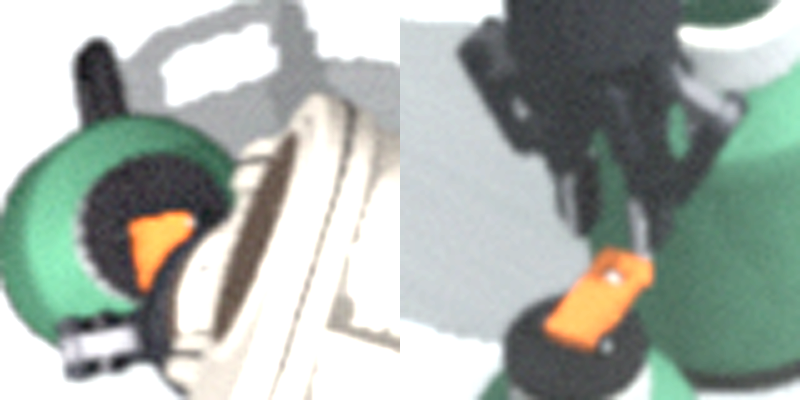

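```bash
python3 - <<'E'
from h import *
print("knuckle",tri((288,140),(386.5,259)))
print("knuckle",tri((288,140),(391,259)))
e=np.array([.4877,-.1808,.1694])
print("tcp top px",proj("top",e),"scene",proj("scene",e))
for z in(.03,.06,.09):
  P=e+[0,0,z];d=np.array([-.177,.984,0]);print(z,[proj(n,P+k*d*.05).round(1).tolist() for n in("top","scene") for k in(1,-1)])
E
```

```text
knuckle (array([ 0.47561742, -0.12241864,  0.29685494]), np.float64(0.009533414723892616))
knuckle (array([ 0.47369749, -0.128613  ,  0.29290927]), np.float64(0.016836322406293996))
tcp top px [404.35140772 255.62705502] scene [265.13828722 174.39334023]
0.03 [[383.3, 259.5], [429.7, 251.0], [283.5, 171.7], [245.2, 158.7]]
0.06 [[385.0, 259.3], [432.5, 250.6], [282.9, 162.1], [243.8, 149.0]]
0.09 [[386.8, 259.0], [435.4, 250.1], [282.2, 152.1], [242.3, 139.0]]
```

The knuckle triangulates to the right horizontal place, but the scene view shows the fingertips about 15 mm higher than I assumed, just above the nubs. I'll reopen, lower by 13 mm while watching the force, and pinch again.

```bash
python3 -m jog '[[[0,0,0,0,0,0,140],[0,0,0,0,0,0,140],[0,0,0,0,0,0,140],[0,0,-0.004,0,0,0,140],[0,0,-0.008,0,0,0,140],[0,0,-0.013,0,0,0,140],[0,0,-0.013,0,0,0,140],[0,0,-0.013,0,0,0,155],[0,0,-0.013,0,0,0,155],[0,0,-0.013,0,0,0,155]]]'
python3 -m jog '[[[0,0,0,0,0,0,164],[0,0,0,0,0,0,164],[0,0,0,0,0,0,164],[0,0,0,0,0,0,164]]]'
python3 -m jog '[[[0,0,0,0,0,0,168],[0,0,0,0,0,0,168],[0,0,0,0,0,0,168],[0,0,0,0,0,0,168]]]'
python3 -m jog '[[[0,0,0,0,0,0,172],[0,0,0,0,0,0,172],[0,0,0,0,0,0,172],[0,0,0,0,0,0,172]]]'
```

```text
clock: 5.27
eef_pos: [0.4878, -0.1809, 0.1565]
tool_rot: [-0.092, 0.996, -0.0, 0.0]
ft_force: [0.7, -0.3, 0.5]
grip_width: 0.0334
clock: 5.6
eef_pos: [0.4878, -0.1808, 0.1565]
tool_rot: [-0.092, 0.996, -0.0, 0.0]
ft_force: [0.1, 0.2, 0.0]
grip_width: 0.0306
clock: 5.93
eef_pos: [0.4877, -0.1808, 0.1564]
tool_rot: [-0.092, 0.996, -0.0, 0.0]
ft_force: [0.1, 0.1, -0.4]
grip_width: 0.0292
clock: 6.27
eef_pos: [0.4877, -0.1808, 0.1564]
tool_rot: [-0.092, 0.996, 0.0, 0.0]
ft_force: [-0.4, 0.3, 0.5]
grip_width: 0.0279
```

```bash
python3 -m jog '[[[0,0,0,0,0,0,177],[0,0,0,0,0,0,177],[0,0,0,0,0,0,177],[0,0,0,0,0,0,177]]]'
python3 -m jog '[[[0,0,0,0,0,0,181],[0,0,0,0,0,0,181],[0,0,0,0,0,0,181],[0,0,0,0,0,0,181]]]'
python3 - <<'E'
from h import *
a=bot.camera("top")[190:270,370:450];s=bot.camera("scene")[130:210,220:300]
b=np.hstack([cv2.resize(i,(400,400),interpolation=cv2.INTER_CUBIC) for i in(a,s)])
cv2.imwrite("pics/c5.png",cv2.convertScaleAbs(b,alpha=2.2,beta=10))
E
```

```text
clock: 6.6
eef_pos: [0.4877, -0.1808, 0.1564]
tool_rot: [-0.092, 0.996, -0.0, 0.0]
ft_force: [-1.4, 0.3, 0.4]
grip_width: 0.0262
clock: 6.93
eef_pos: [0.4877, -0.1808, 0.1564]
tool_rot: [-0.092, 0.996, 0.0, -0.0]
ft_force: [-1.0, -0.9, 0.0]
grip_width: 0.0248
```

View pics/c5.png

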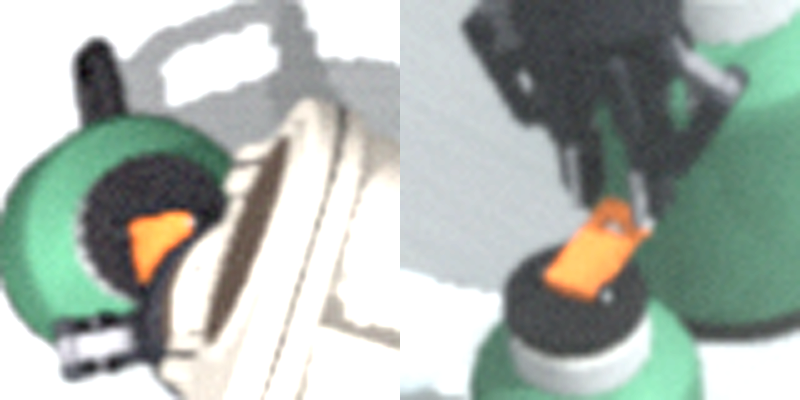

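```bash
python3 -m jog '[[[0,0,0,0,0,0,145],[0,0,0,0,0,0,145],[0,0,0,0,0,0,145],[0,0,-0.003,0,0,0,145],[0,0,-0.006,0,0,0,145],[0,0,-0.009,0,0,0,145],[0,0,-0.009,0,0,0,155],[0,0,-0.009,0,0,0,155],[0,0,-0.009,0,0,0,155]]]'
python3 -m jog '[[[0,0,0,0,0,0,164],[0,0,0,0,0,0,164],[0,0,0,0,0,0,164],[0,0,0,0,0,0,164]]]'
python3 -m jog '[[[0,0,0,0,0,0,170],[0,0,0,0,0,0,170],[0,0,0,0,0,0,170],[0,0,0,0,0,0,170]]]'
python3 -m jog '[[[0,0,0,0,0,0,176],[0,0,0,0,0,0,176],[0,0,0,0,0,0,176],[0,0,0,0,0,0,176]]]'
```

```text
clock: 7.78
eef_pos: [0.4877, -0.1808, 0.1473]
tool_rot: [-0.092, 0.996, 0.0, -0.0]
ft_force: [0.7, 0.3, 0.7]
grip_width: 0.0334
clock: 8.12
eef_pos: [0.4878, -0.1809, 0.1475]
tool_rot: [-0.092, 0.996, -0.0, 0.0]
ft_force: [0.2, 0.2, 1.2]
grip_width: 0.0305
clock: 8.45
eef_pos: [0.4878, -0.1811, 0.1476]
tool_rot: [-0.092, 0.996, -0.0, 0.0]
ft_force: [-0.6, -1.8, 0.8]
grip_width: 0.0282
clock: 8.78
eef_pos: [0.4878, -0.1811, 0.1476]
tool_rot: [-0.092, 0.996, -0.0, 0.0]
ft_force: [-0.4, -2.7, 1.1]
grip_width: 0.0265
```

```bash
python3 -m jog '[[[0,0,0,0,0,0,150],[0,0,0,0,0,0,150],[-0.001,-0.002,0,0,0,0,150],[-0.001,-0.002,0,0,0,0,160],[-0.001,-0.002,0,0,0,0,164],[-0.001,-0.002,0,0,0,0,164],[-0.001,-0.002,0,0,0,0,164]]]'
python3 -m jog '[[[0,0,0,0,0,0,170],[0,0,0,0,0,0,170],[0,0,0,0,0,0,170],[0,0,0,0,0,0,170]]]'
python3 -m jog '[[[0,0,0,0,0,0,176],[0,0,0,0,0,0,176],[0,0,0,0,0,0,176],[0,0,0,0,0,0,176]]]'
python3 -m jog '[[[0,0,0,0,0,0,182],[0,0,0,0,0,0,182],[0,0,0,0,0,0,182],[0,0,0,0,0,0,182]]]'
```

```text
clock: 9.37
eef_pos: [0.4865, -0.1825, 0.1472]
tool_rot: [-0.092, 0.996, 0.0, -0.0]
ft_force: [-0.0, 1.2, 0.5]
grip_width: 0.0308
clock: 9.7
eef_pos: [0.4864, -0.1823, 0.1473]
tool_rot: [-0.092, 0.996, 0.0, -0.0]
ft_force: [-2.5, 3.0, 0.3]
grip_width: 0.0284
clock: 10.03
eef_pos: [0.4865, -0.1827, 0.1475]
tool_rot: [-0.092, 0.996, 0.0, -0.0]
ft_force: [-2.6, 2.7, 2.2]
grip_width: 0.0265
clock: 10.37
eef_pos: [0.4866, -0.1828, 0.1475]
tool_rot: [-0.092, 0.996, 0.0, -0.0]
ft_force: [-4.0, 3.0, 4.5]
grip_width: 0.0252
```

```bash
python3 - <<'E'
from h import *
a=bot.camera("top")[190:270,370:450];s=bot.camera("scene")[145:205,230:290]
b=np.hstack([cv2.resize(i,(400,400),interpolation=cv2.INTER_CUBIC) for i in(a,s)])
b=cv2.convertScaleAbs(b,alpha=1.8,beta=10)
cv2.imwrite("pics/c6.png",b)
print(np.round(bot.get_obs()["ft_torque"],2))
E
```

```text
[0.78 0.72 0.09]
```

View pics/c6.png

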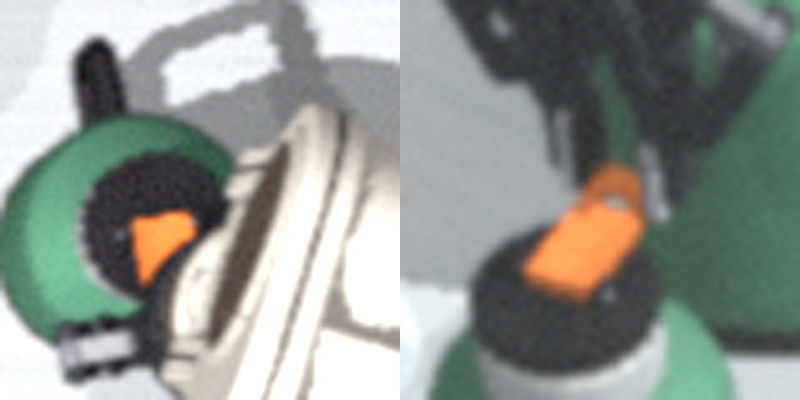

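```bash
python3 -m jog '[[[0,0,0,0,0,0,150],[0,0,0,0,0,0,150],[0,0,0,0,0,0,150],[-0.002,0.0006,-0.003,0,0,0,150],[-0.002,0.0006,-0.006,0,0,0,150],[-0.002,0.0006,-0.006,0,0,0,150],[-0.002,0.0006,-0.006,0,0,0,150]]]'
python3 -m jog '[[[0,0,0,0,0,0,160],[0,0,0,0,0,0,160],[0,0,0,0,0,0,164],[0,0,0,0,0,0,164],[0,0,0,0,0,0,164]]]'
python3 -m jog '[[[0,0,0,0,0,0,170],[0,0,0,0,0,0,170],[0,0,0,0,0,0,170],[0,0,0,0,0,0,170]]]'
```

```text
clock: 11.05
eef_pos: [0.4845, -0.1822, 0.141]
tool_rot: [-0.092, 0.996, 0.0, -0.0]
ft_force: [0.6, 0.1, 1.1]
grip_width: 0.0353
clock: 11.47
eef_pos: [0.4848, -0.1822, 0.1415]
tool_rot: [-0.092, 0.996, -0.0, 0.0]
ft_force: [-1.0, 0.4, 0.7]
grip_width: 0.0302
clock: 11.8
eef_pos: [0.4848, -0.1823, 0.1415]
tool_rot: [-0.092, 0.996, -0.0, 0.0]
ft_force: [-0.7, -0.8, 0.7]
grip_width: 0.0288
```

```bash
python3 -m jog '[[[0,0,0,0,0,0,174],[0,0,0,0,0,0,174],[0,0,0,0,0,0,174]]]'
python3 -m jog '[[[0,0,0.0022,0,0,0,174],[0.0002,0,0.0045,0,0,0,174],[0.0005,0.0001,0.0067,0,0,0,174],[0.0009,0.0002,0.0089,0,0,0,174],[0.0014,0.0003,0.011,0,0,0,174],[0.002,0.0004,0.0133,0,0,0,174],[0.0035,0.0006,0.0175,0,0,0,174],[0.0054,0.001,0.0216,0,0,0,174],[0.0054,0.001,0.0216,0,0,0,174]]]'
python3 - <<'E'
from h import *
a=bot.camera("top")[190:270,370:450];s=bot.camera("scene")[145:205,230:290]
b=np.hstack([cv2.resize(i,(400,400),interpolation=cv2.INTER_CUBIC) for i in(a,s)])
b=cv2.convertScaleAbs(b,alpha=1.8,beta=10)
cv2.imwrite("pics/c7.png",b)
c=big(mask(bot.camera("scene"),(3,130,70),(18,255,255),(230,130,300,210)));print(cv2.minAreaRect(c),cv2.contourArea(c))
E
```

```text
clock: 12.05
eef_pos: [0.4848, -0.1823, 0.1416]
tool_rot: [-0.092, 0.996, -0.0, 0.0]
ft_force: [-1.1, 0.0, 1.9]
grip_width: 0.0276
clock: 12.8
eef_pos: [0.4906, -0.1812, 0.164]
tool_rot: [-0.092, 0.996, -0.0, 0.0]
ft_force: [-0.5, -1.3, 0.5]
grip_width: 0.0273
((258.4000244140625, 177.20001220703125), (11.627553939819336, 25.043960571289062), 26.56505012512207) 217.5
```

View pics/c7.png

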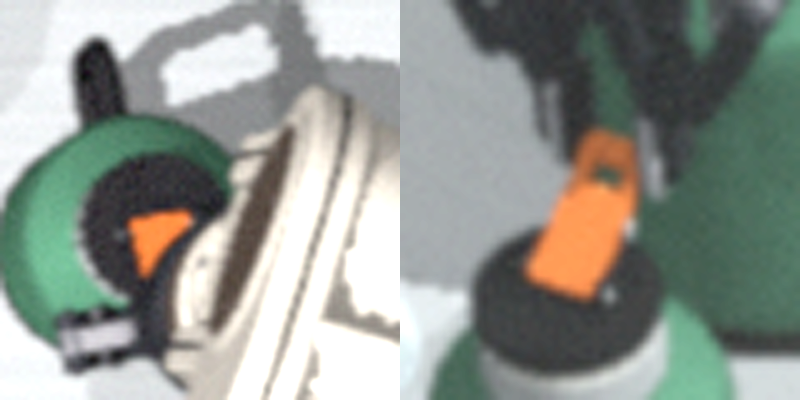

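The tab has lifted: its window at (605,178) is clear of the post. I'll continue the arc.

```bash
python3 -m jog '[[[0.0025,0.0005,0.0038,0,0,0,174],[0.005,0.0009,0.0074,0,0,0,174],[0.008,0.0015,0.0105,0,0,0,174],[0.0113,0.0021,0.0136,0,0,0,174],[0.015,0.0028,0.0163,0,0,0,174],[0.0188,0.0035,0.0185,0,0,0,174],[0.0229,0.0042,0.0203,0,0,0,174],[0.027,0.005,0.0218,0,0,0,174],[0.0313,0.0058,0.0227,0,0,0,174],[0.0357,0.0066,0.0233,0,0,0,174]]]'
python3 -m jog '[[[0.0018,0.0003,0.0001,0,0,0,174],[0.0035,0.0006,0.0001,0,0,0,174],[0.0035,0.0006,0.0001,0,0,0,174],[0.0035,0.0006,0.0001,0,0,0,174]]]'
python3 - <<'E'
from h import *
a=bot.camera("top")[190:270,370:450];s=bot.camera("scene")[135:195,230:290]
b=np.hstack([cv2.resize(i,(400,400),interpolation=cv2.INTER_CUBIC) for i in(a,s)])
b=cv2.convertScaleAbs(b,alpha=1.8,beta=10)
cv2.imwrite("pics/c8.png",b)
E
```

```text
clock: 13.78
eef_pos: [0.5265, -0.1747, 0.187]
tool_rot: [-0.092, 0.996, -0.0, 0.0]
ft_force: [-1.9, -2.4, 3.9]
grip_width: 0.0274
clock: 14.12
eef_pos: [0.5303, -0.1741, 0.1871]
tool_rot: [-0.092, 0.996, -0.0, 0.001]
ft_force: [-1.1, -1.0, 5.1]
grip_width: 0.0275
```

View pics/c8.png

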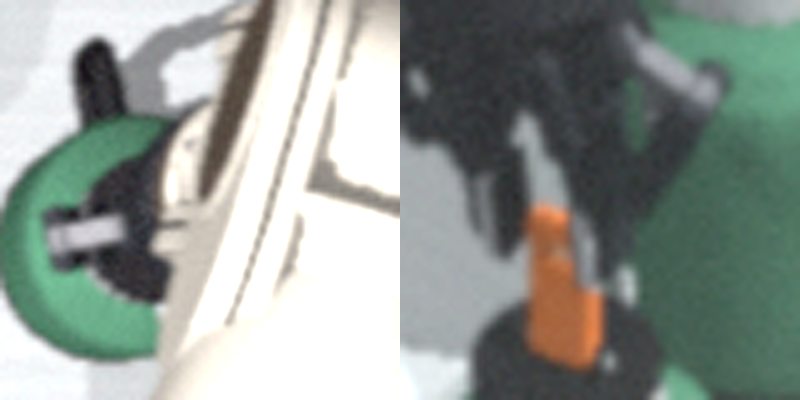

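The tab stands upright at (560,290). I'll release, back off to the side, turn the jaws by -90°, and remeasure the cap axis and tab numerically.

```bash
python3 -m jog '[[[0,0,0.001,0,0,0,140],[0,0,0.001,0,0,0,120],[0,0,0.001,0,0,0,120],[0,0,0.02,0,0,0,120],[0,0,0.05,0,0,0,120],[0,0,0.09,0,0,-5,120],[-0.03,0.03,0.1,0,0,-12,120],[-0.05,0.06,0.1,0,0,-19,120],[-0.05,0.1,0.1,0,0,-26,120],[-0.05,0.14,0.1,0,0,-33,120]]]'
python3 -m jog '[[[-0.01,0.03,0,0,0,-7,120],[-0.01,0.04,0,0,0,-14,120],[-0.01,0.04,0,0,0,-21,120],[-0.01,0.04,0,0,0,-28,120],[-0.01,0.04,0,0,0,-35,120],[-0.01,0.04,0,0,0,-42,120],[-0.01,0.04,0,0,0,-49,120],[-0.01,0.04,0,0,0,-57,120],[-0.01,0.04,0,0,0,-57,120]]]'
python3 - <<'E'
from h import *
from scipy.spatial.transform import Rotation as R
o=bot.get_obs();y=R.from_quat(o["tool_rot"]).as_matrix()[:,1];print("yaw",np.degrees(np.arctan2(y[1],y[0])),np.round(o["joint_pos"],3),o["eef_pos"])
t=bot.camera("top");s=bot.camera("scene");cv2.imwrite("pics/t9.png",t);cv2.imwrite("pics/s9.png",s)
R_={}
for n,im,box in(("top",t,(375,205,430,270)),("scene",s,(230,130,300,210))):
    c=big(mask(im,(3,130,70),(18,255,255),box));r=cv2.minAreaRect(c);print(n,cv2.contourArea(c),r,cv2.boxPoints(r).round(1).tolist())
    R_[n]=c.reshape(-1,2)
tp=lambda c:c[c[:,1]<=c[:,1].min()+1].mean(0)
print("scene top edge",tp(R_["scene"]),"on z .225",onz("scene",*tp(R_["scene"]),.225))
print("top centroid z.2",onz("top",*R_["top"].mean(0),.2))
c=big(mask(t,(0,0,0),(180,110,55),(385,215,425,258)));e=cv2.fitEllipse(cv2.convexHull(c));print("black",cv2.contourArea(c),e,onz("top",*e[0],.168))
b=big(mask(t,(60,80,20),(90,255,255),(365,190,430,270)));print("body",cv2.minEnclosingCircle(b))
for x in((.532,-.1732),(.528,-.1732),(.532,-.178)): print(x,proj("scene",[*x,.225]),proj("top",[*x,.225]),proj("scene",[*x,.168]),proj("top",[*x,.168]))
a=t[195:275,360:440];s=s[130:210,215:295]
cv2.imwrite("pics/c9.png",cv2.convertScaleAbs(np.hstack([cv2.resize(i,(400,400),interpolation=cv2.INTER_CUBIC) for i in(a,s)]),alpha=1.8,beta=10))
E
```

```text
clock: 15.05
eef_pos: [0.4786, -0.0404, 0.2869]
tool_rot: [0.186, 0.982, 0.0, 0.0]
ft_force: [1.6, -0.8, -0.3]
grip_width: 0.0454
clock: 15.8
eef_pos: [0.4694, -0.0011, 0.286]
tool_rot: [0.631, 0.776, -0.0, -0.0]
ft_force: [0.1, 0.0, 0.2]
grip_width: 0.0451
yaw 11.818318328683125 [-3.000e-03  1.600e-01  1.140e-01  1.526e+00  1.000e-03  1.362e+00] [ 0.46940416 -0.00113242  0.28599096]
top 85.5 ((404.05389404296875, 236.93080139160156), (7.566118240356445, 16.00048065185547), 82.87498474121094) [[395.6000061035156, 234.1999969482422], [411.5, 232.1999969482422], [412.5, 239.6999969482422], [396.6000061035156, 241.6999969482422]]
scene 187.0 ((255.0, 178.0), (22.0, 10.0), 90.0) [[250.0, 167.0], [260.0, 167.0], [260.0, 189.0], [250.0, 189.0]]
scene top edge [253.6 167.5] on z .225 [ 0.526365   -0.17717803  0.225     ]
top centroid z.2 [ 0.52656626 -0.17556673  0.2       ]
black 906.0 ((404.45465087890625, 235.03997802734375), (34.240562438964844, 41.35908508300781), 158.70120239257812) [ 0.53252418 -0.18181335  0.168     ]
body ((395.25, 238.0), 25.720956802368164)
(0.532, -0.1732) [253.3712211  169.71321643] [404.48030736 233.70857676] [255.71078455 187.48629973] [400.4973762  235.29456353]
(0.528, -0.1732) [254.52358698 168.66275895] [404.50506678 235.62706482] [256.81459388 186.44590496] [400.52030739 237.12945537]
(0.532, -0.178) [251.68853551 168.82274281] [406.78827693 233.70028444] [254.08973126 186.60428923] [402.70435791 235.28666566]
```

```bash
python3 -m jog '[[[0.02,-0.04,0,0,0,-1,120],[0.04,-0.08,0,0,0,-2.3,120],[0.055,-0.12,0,0,0,-2.3,120],[0.0606,-0.15,0,0,0,-2.3,120],[0.0606,-0.1734,0,0,0,-2.3,120],[0.0606,-0.1734,0,0,0,-2.3,120],[0.0606,-0.1734,-0.03,0,0,-2.3,120],[0.0606,-0.1734,-0.06,0,0,-2.3,120],[0.0606,-0.1734,-0.09,0,0,-2.3,120],[0.0606,-0.1734,-0.098,0,0,-2.3,120]]]'
python3 -m jog '[[[0,0,0,0,0,0,120],[0,0,0,0,0,0,160],[0,0,0,0,0,0,180],[0,0,0,0,0,0,200],[0,0,0,0,0,0,205],[0,0,0,0,0,0,205],[0,0,0,0,0,0,205]]]'
python3 - <<'E'
from h import *
s=bot.camera("scene")
m=mask(s,(3,130,70),(18,255,255),(230,130,300,210));ys,xs=np.nonzero(m)
for y in range(ys.min(),ys.max()+1,3):print(y,xs[ys==y].min(),xs[ys==y].max(),end=" | ")
s=cv2.imread("pics/s9.png");print()
m=mask(s,(3,130,70),(18,255,255),(230,130,300,210));ys,xs=np.nonzero(m)
for y in range(ys.min(),ys.max()+1,3):print(y,xs[ys==y].min(),xs[ys==y].max(),end=" | ")
E
```

```text
clock: 16.73
eef_pos: [0.527, -0.1732, 0.1833]
tool_rot: [0.644, 0.765, -0.001, -0.004]
ft_force: [-0.5, 0.2, -0.6]
grip_width: 0.0452
clock: 17.32
eef_pos: [0.5306, -0.175, 0.1892]
tool_rot: [0.645, 0.764, 0.0, 0.001]
ft_force: [0.2, 0.1, -1.1]
grip_width: 0.0168
168 255 256 | 171 255 259 | 174 256 259 | 177 255 259 | 180 249 259 | 183 250 259 | 186 250 259 | 189 256 258 | 
167 250 254 | 170 250 260 | 173 250 260 | 176 250 259 | 179 250 259 | 182 250 259 | 185 250 259 | 188 253 258 |
```

```bash
python3 -m jog '[[[0,0,-0.003,0,0,0,205],[0,0,-0.006,0,0,0,205],[0,0,-0.006,0,0,0,205]]]'
python3 -m jog '[[[0,0,-0.002,0,0,0,205],[0,0,-0.004,0,0,0,205],[0,0,-0.004,0,0,0,205]]]'
python3 -m jog '[[[0,0,-0.002,0,0,0,205],[0,0,-0.003,0,0,0,205],[0,0,-0.003,0,0,0,205]]]'
```

```text
clock: 17.62
eef_pos: [0.5296, -0.1747, 0.1814]
tool_rot: [0.645, 0.764, -0.0, -0.001]
ft_force: [0.3, 1.3, -0.1]
grip_width: 0.0167
clock: 17.87
eef_pos: [0.5298, -0.1748, 0.1778]
tool_rot: [0.645, 0.764, -0.0, -0.0]
ft_force: [0.1, 0.2, -0.4]
grip_width: 0.0168
clock: 18.12
eef_pos: [0.53, -0.1748, 0.1751]
tool_rot: [0.645, 0.764, -0.0, -0.0]
ft_force: [-0.1, 0.2, 0.7]
grip_width: 0.0166
```

```bash
python3 -m jog '[[[0,0,-0.001,0,0,0,205],[0,0,-0.002,0,0,0,205],[0,0,-0.002,0,0,0,205]]]'
python3 -m jog '[[[0,0,-0.001,0,0,0,205],[0,0,-0.002,0,0,0,205],[0,0,-0.002,0,0,0,205]]]'
```

```text
clock: 18.37
eef_pos: [0.53, -0.1749, 0.1732]
tool_rot: [0.645, 0.764, -0.0, -0.0]
ft_force: [-0.4, 0.8, 0.1]
grip_width: 0.0166
clock: 18.62
eef_pos: [0.53, -0.1749, 0.1712]
tool_rot: [0.645, 0.764, -0.0, -0.0]
ft_force: [0.3, 0.2, -0.6]
grip_width: 0.0169
```

```bash
python3 -m jog '[[[0,0,-0.001,0,0,0,205],[0,0,-0.002,0,0,0,205],[0,0,-0.003,0,0,0,205],[0,0,-0.003,0,0,0,205]]]'
python3 -m jog '[[[0,0,-0.001,0,0,0,205],[0,0,-0.002,0,0,0,205],[0,0,-0.003,0,0,0,205],[0,0,-0.003,0,0,0,205]]]'
python3 - <<'E'
from h import *
s=bot.camera("scene");cv2.imwrite("pics/s10.png",s)
m=mask(s,(3,130,70),(18,255,255),(230,130,300,210));ys,xs=np.nonzero(m)
for y in range(ys.min(),ys.max()+1,2):print(y,xs[ys==y].min(),xs[ys==y].max(),end=" | ")
E
```

```text
clock: 18.95
eef_pos: [0.53, -0.1749, 0.1681]
tool_rot: [0.645, 0.764, -0.0, -0.0]
ft_force: [-0.3, -0.6, -0.9]
grip_width: 0.0167
clock: 19.28
eef_pos: [0.53, -0.1748, 0.1651]
tool_rot: [0.645, 0.764, -0.0, -0.0]
ft_force: [-0.9, 0.0, 0.2]
grip_width: 0.0168
168 255 256 | 170 254 258 | 172 255 258 | 174 256 258 | 176 256 258 | 178 257 259 | 180 257 259 | 182 257 259 | 184 257 259 | 186 250 259 | 188 253 258 |
```

```bash
python3 -m jog '[[[0,0,0,0,0,0,212],[0,0,0,0,0,0,216],[0,0,0,0,0,0,220],[0,0,0,0,0,0,220],[0,0,0,0,0,0,220]]]'
python3 -m jog '[[[0,0,0,0,0,0,226],[0,0,0,0,0,0,226],[0,0,0,0,0,0,226],[0,0,0,0,0,0,226]]]'
python3 -m jog '[[[0,0,0,0,0,0,232],[0,0,0,0,0,0,232],[0,0,0,0,0,0,232],[0,0,0,0,0,0,232]]]'
```

```text
clock: 19.75
eef_pos: [0.5301, -0.1749, 0.1655]
tool_rot: [0.645, 0.764, -0.0, 0.0]
ft_force: [-0.7, 0.3, -0.1]
grip_width: 0.0118
clock: 20.08
eef_pos: [0.5302, -0.1749, 0.1655]
tool_rot: [0.645, 0.764, 0.0, 0.0]
ft_force: [-0.2, 0.4, -0.2]
grip_width: 0.0097
clock: 20.42
eef_pos: [0.5309, -0.1748, 0.1656]
tool_rot: [0.645, 0.764, 0.0, 0.001]
ft_force: [3.1, 1.2, -0.5]
grip_width: 0.0078
```

```bash
python3 -m jog '[[[0.001,0.0002,0,0,0,0,232],[0.0015,0.0003,0,0,0,0,232],[0.0015,0.0003,0,0,0,0,238],[0.0015,0.0003,0,0,0,0,238],[0.0015,0.0003,0,0,0,0,238]]]'
python3 -m jog '[[[0,0,0,0,0,0,255],[0,0,0,0,0,0,255],[0,0,0,0,0,0,255],[0,0,0,0,0,0,255]]]'
python3 - <<'E'
from h import *
o=bot.get_obs();print(np.round(o["ft_force"],1),np.round(o["ft_torque"],2))
E
```

```text
clock: 20.83
eef_pos: [0.5315, -0.1746, 0.1655]
tool_rot: [0.645, 0.764, -0.0, -0.0]
ft_force: [1.5, 0.2, 0.4]
grip_width: 0.0074
clock: 21.17
eef_pos: [0.5315, -0.1747, 0.1655]
tool_rot: [0.645, 0.764, -0.0, 0.0]
ft_force: [1.6, -0.8, 1.3]
grip_width: 0.0075
[ 1.6 -0.8  1.3] [-0.09 -0.11 -0.01]
```

```bash
python3 -m jog '[[[0,0,-0.0005,0,0,0,255],[0,0,-0.0005,0,0,0,255]]]'
python3 -m jog '[[[0,0,-0.0005,0,0,0,255],[0,0,-0.0005,0,0,0,255]]]'
```

```text
clock: 21.33
eef_pos: [0.5316, -0.1747, 0.1654]
tool_rot: [0.645, 0.764, -0.0, 0.0]
ft_force: [0.4, -0.3, 4.6]
grip_width: 0.0073
clock: 21.5
eef_pos: [0.5316, -0.1747, 0.1653]
tool_rot: [0.645, 0.764, 0.0, 0.0]
ft_force: [-1.6, -0.3, 6.7]
grip_width: 0.0073
```

```bash
python3 -m jog '[[[0,0,-0.0007,0,0,0,255],[0,0,-0.0014,0,0,0,255],[0,0,-0.0014,0,0,0,255]]]'
```

```text
clock: 21.75
eef_pos: [0.5317, -0.1747, 0.1652]
tool_rot: [0.645, 0.764, 0.0, 0.001]
ft_force: [-3.2, 1.1, 12.1]
grip_width: 0.0071
```

```bash
python3 -m jog '[[[0,0,-0.0006,0,0,0,255],[0,0,-0.0006,0,0,0,255],[0,0,-0.0005,0,0,2,255],[0,0,-0.0004,0,0,4,255],[0,0,-0.0003,0,0,6,255],[0,0,-0.0002,0,0,8,255],[0,0,-0.0001,0,0,10,255],[0,0,-0.0001,0,0,10,255]]]'
python3 - <<'E'
from h import *
from scipy.spatial.transform import Rotation as R
o=bot.get_obs();y=R.from_quat(o["tool_rot"]).as_matrix()[:,1];print("yaw",np.degrees(np.arctan2(y[1],y[0])),np.round(o["ft_force"],1),np.round(o["ft_torque"],2))
t=bot.camera("top");b=big(mask(t,(60,80,20),(90,255,255),(365,190,430,270)));print("body",cv2.minEnclosingCircle(b))
d=big(mask(t,(0,0,0),(180,255,50),(378,195,400,216)));print("handle",cv2.boundingRect(d))
d=big(mask(cv2.imread("pics/t9.png"),(0,0,0),(180,255,50),(378,195,400,216)));print("handle before",cv2.boundingRect(d))
E
```

```text
clock: 22.42
eef_pos: [0.5328, -0.1752, 0.1653]
tool_rot: [0.576, 0.817, 0.001, 0.002]
ft_force: [-0.9, 0.0, 10.6]
grip_width: 0.0069
yaw 19.628482372671783 [-0.9  0.  10.6] [ 0.11  0.27 -0.34]
body ((392.0, 236.72340393066406), 23.807659149169922)
handle (380, 199, 20, 17)
handle before (385, 198, 11, 18)
```

```bash
python3 -m jog '[[[0,0,-0.0005,0,0,0,255],[0,0,-0.001,0,0,0,255],[0,0,-0.001,0,0,0,255]]]'
cat > chk.py <<'E'
from h import *
from scipy.spatial.transform import Rotation as R
o=bot.get_obs();y=R.from_quat(o["tool_rot"]).as_matrix()[:,1];print("yaw",np.degrees(np.arctan2(y[1],y[0])).round(1),np.round(o["ft_force"],1),np.round(o["ft_torque"],2))
def hd(im):
    g=cv2.cvtColor(im,cv2.COLOR_BGR2GRAY)[194:208,380:402].astype(float);w=np.clip(70-g,0,40);yy,xx=np.mgrid[194:208,380:402];return (w*xx).sum()/w.sum(),(w*yy).sum()/w.sum()
t=bot.camera("top");print("handle start/before/now",hd(cv2.imread("pics/top0.png")),hd(cv2.imread("pics/t9.png")),hd(t))
s=bot.camera("scene");k=cv2.cvtColor(s,cv2.COLOR_BGR2GRAY)[205:255,225:255];k0=cv2.cvtColor(cv2.imread("pics/s9.png"),cv2.COLOR_BGR2GRAY)[205:255,225:255]
print("scene handle shift",cv2.phaseCorrelate(k0.astype(np.float32),k.astype(np.float32)))
E
python3 chk.py
```

```text
clock: 22.72
eef_pos: [0.5328, -0.1752, 0.1652]
tool_rot: [0.577, 0.817, 0.001, 0.002]
ft_force: [-2.5, 1.4, 14.1]
grip_width: 0.0072
yaw 19.6 [-2.5  1.4 14.1] [ 0.15  0.56 -0.29]
handle start/before/now (np.float64(389.060160895418), np.float64(203.3060510668066)) (np.float64(389.02192066805844), np.float64(203.34098816979818)) (np.float64(387.2519105575998), np.float64(204.24313614491933))
scene handle shift ((-0.30815326659750575, 0.12017776884846398), 0.5107540130615235)
```

```bash
python3 -m jog '[[[0,0,-0.0003,0,0,2,255],[0,0,-0.0002,0,0,4,255],[0,0,-0.0001,0,0,6,255],[0,0,0,0,0,8,255],[0,0,0.0001,0,0,10,255],[0,0,0.0001,0,0,10,255]]]'
python3 chk.py
```

```text
clock: 23.32
eef_pos: [0.5334, -0.1753, 0.1655]
tool_rot: [0.503, 0.864, 0.001, 0.003]
ft_force: [-0.8, 0.7, 15.1]
grip_width: 0.0071
yaw 29.6 [-0.8  0.7 15.1] [ 0.09  0.32 -0.31]
handle start/before/now (np.float64(389.060160895418), np.float64(203.3060510668066)) (np.float64(389.02192066805844), np.float64(203.34098816979818)) (np.float64(387.7518837459634), np.float64(204.20048439181917))
scene handle shift ((-0.37443602630189154, 0.18815108876704656), 0.5206752217610677)
```

```bash
python3 -m jog '[[[0,0,0.0001,0,0,2.5,255],[0,0,0.0002,0,0,5,255],[0,0,0.0003,0,0,7.5,255],[0,0,0.0004,0,0,10,255],[0,0,0.0005,0,0,12,255],[0,0,0.0005,0,0,12,255]]]'
python3 chk.py
```

```text
clock: 23.92
eef_pos: [0.5338, -0.1755, 0.1661]
tool_rot: [0.41, 0.912, 0.0, 0.004]
ft_force: [-0.7, 1.1, 14.1]
grip_width: 0.0072
yaw 41.7 [-0.7  1.1 14.1] [ 0.07  0.1  -0.19]
handle start/before/now (np.float64(389.060160895418), np.float64(203.3060510668066)) (np.float64(389.02192066805844), np.float64(203.34098816979818)) (np.float64(385.75868486352357), np.float64(204.18734491315138))
scene handle shift ((-0.17595346507265042, 0.12234377764965743), 0.508704480489095)
```

```bash
python3 -m jog '[[[0,0,-0.0001,0,0,2.5,255],[0,0,0.0001,0,0,5,255],[0,0,0.0002,0,0,7.5,255],[0,0,0.0003,0,0,10,255],[0,0,0.0004,0,0,12,255],[0,0,0.0004,0,0,12,255]]]'
python3 chk.py
python3 -m jog '[[[0,0,0.0001,0,0,2.5,255],[0,0,0.0002,0,0,5,255],[0,0,0.0003,0,0,7.5,255],[0,0,0.0004,0,0,10,255],[0,0,0.0005,0,0,12,255],[0,0,0.0005,0,0,12,255]]]'
python3 chk.py
```

```text
clock: 24.52
eef_pos: [0.534, -0.1754, 0.1665]
tool_rot: [0.312, 0.95, 0.0, 0.004]
ft_force: [0.6, 0.5, 13.9]
grip_width: 0.0073
yaw 53.7 [ 0.6  0.5 13.9] [ 0.11  0.07 -0.2 ]
handle start/before/now (np.float64(389.060160895418), np.float64(203.3060510668066)) (np.float64(389.02192066805844), np.float64(203.34098816979818)) (np.float64(384.2219321148825), np.float64(203.8373741141365))
scene handle shift ((-0.2585377353352989, 0.1645147518578014), 0.532655922571818)
clock: 25.12
eef_pos: [0.5338, -0.1753, 0.1666]
tool_rot: [0.211, 0.978, -0.0, 0.003]
ft_force: [0.8, 0.3, 14.2]
grip_width: 0.0073
yaw 65.7 [ 0.8  0.3 14.2] [ 0.1  -0.01 -0.17]
handle start/before/now (np.float64(389.060160895418), np.float64(203.3060510668066)) (np.float64(389.02192066805844), np.float64(203.34098816979818)) (np.float64(384.23056801195816), np.float64(203.84828101644246))
scene handle shift ((-0.3306680042998522, 0.23440048681218073), 0.5062460339864095)
```

```bash
python3 -m jog '[[[0,0,0.0001,0,0,2.5,255],[0,0,0.0002,0,0,5,255],[0,0,0.0003,0,0,7.5,255],[0,0,0.0003,0,0,10,255],[0,0,0.0004,0,0,12.5,255],[0,0,0.0005,0,0,15,255],[0,0,0.0006,0,0,18,255],[0,0,0.0006,0,0,18,255],[0,0,0.0006,0,0,18,255]]]'
python3 chk.py
python3 - <<'E'
from h import *
s=bot.camera("scene")[125:225,215:315]
cv2.imwrite("pics/c11.png",cv2.convertScaleAbs(cv2.resize(s,(600,600),interpolation=cv2.INTER_CUBIC),alpha=1.8,beta=10))
E
```

```text
clock: 25.97
eef_pos: [0.5336, -0.1753, 0.1669]
tool_rot: [0.056, 0.998, -0.001, 0.003]
ft_force: [1.3, 0.5, 11.8]
grip_width: 0.0075
yaw 83.6 [ 1.3  0.5 11.8] [ 0.08  0.07 -0.12]
handle start/before/now (np.float64(389.060160895418), np.float64(203.3060510668066)) (np.float64(389.02192066805844), np.float64(203.34098816979818)) (np.float64(384.22131147540983), np.float64(203.84016393442624))
scene handle shift ((-0.32851766605839394, 0.09096507507188889), 0.5225930836995443)
```

View pics/c11.png

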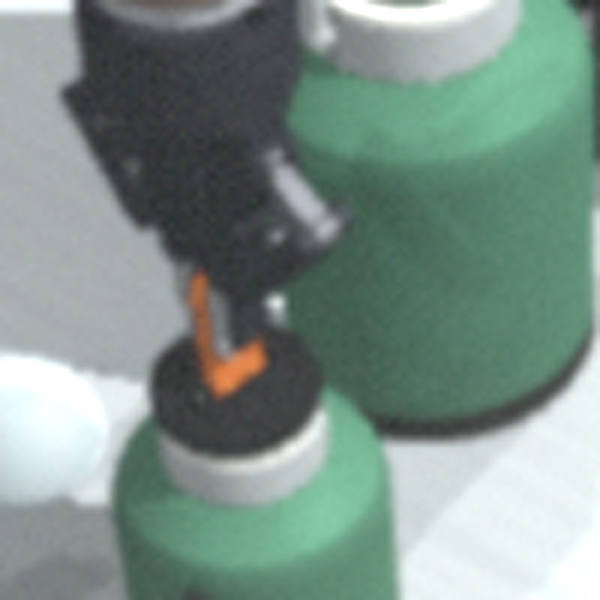

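The cap has turned about 75° (1.29 rad) and the jug has stayed put. I'll lift straight up.

```bash
python3 -m jog '[[[0,0,0.002,0,0,0,255],[0,0,0.004,0,0,0,255],[0,0,0.007,0,0,0,255],[0,0,0.011,0,0,0,255],[0,0,0.015,0,0,0,255],[0,0,0.02,0,0,0,255],[0,0,0.03,0,0,0,255],[0,0,0.04,0,0,0,255],[0,0,0.05,0,0,0,255],[0,0,0.06,0,0,0,255]]]'
python3 - <<'E'
from h import *
o=bot.get_obs();print(np.round(o["ft_force"],1),np.round(o["ft_torque"],2),o["grip_width"])
s=bot.camera("scene");m=mask(s,(3,130,70),(18,255,255),(220,110,300,210));print(cv2.boundingRect(m))
m=mask(cv2.imread("pics/s9.png"),(3,130,70),(18,255,255),(220,110,300,210));print(cv2.boundingRect(m))
print(s[180:196:3,249].tolist())
E
```

```text
clock: 26.95
eef_pos: [0.5318, -0.1747, 0.2255]
tool_rot: [0.055, 0.998, -0.0, 0.0]
ft_force: [-0.6, -0.7, -0.9]
grip_width: 0.0075
[-0.6 -0.7 -0.9] [-0.02 -0.02 -0.02] 0.0074637615279822935
(245, 151, 12, 21)
(250, 167, 11, 23)
[[30, 30, 26], [32, 32, 31], [105, 105, 101], [72, 72, 69], [87, 88, 80], [38, 43, 31]]
```

```bash
python3 -m jog '[[[0,0.015,0,0,0,0,255],[-0.004,0.045,0,0,0,0,255],[-0.01,0.08,0,0,0,0,255],[-0.015,0.115,0,0,0,0,255],[-0.02,0.15,0,0,0,0,255],[-0.025,0.185,0,0,0,0,255],[-0.03,0.22,0,0,0,0,255],[-0.035,0.255,0,0,0,0,255],[-0.04,0.285,0,0,0,0,255],[-0.045,0.315,0,0,0,0,255]]]'
python3 -m jog '[[[-0.008,0.035,-0.02,0,0,0,255],[-0.0085,0.046,-0.05,0,0,0,255],[-0.0085,0.046,-0.08,0,0,0,255],[-0.0085,0.046,-0.11,0,0,0,255],[-0.0085,0.046,-0.14,0,0,0,255],[-0.0085,0.046,-0.165,0,0,0,255],[-0.0085,0.046,-0.18,0,0,0,255],[-0.0085,0.046,-0.183,0,0,0,255],[-0.0085,0.046,-0.183,0,0,0,255],[-0.0085,0.046,-0.183,0,0,0,255]]]'
```

```text
clock: 27.83
eef_pos: [0.4863, 0.1421, 0.2247]
tool_rot: [0.055, 0.998, 0.0, 0.0]
ft_force: [0.4, 0.1, -0.9]
grip_width: 0.0073
clock: 28.67
eef_pos: [0.4791, 0.1867, 0.0421]
tool_rot: [0.055, 0.998, 0.0, 0.001]
ft_force: [0.4, -0.5, -0.1]
grip_width: 0.0072
```

```bash
python3 -m jog '[[[0,0,-0.002,0,0,0,255],[0,0,-0.004,0,0,0,255],[0,0,-0.006,0,0,0,255],[0,0,-0.008,0,0,0,255],[0,0,-0.008,0,0,0,255]]]'
python3 -m jog '[[[0,0,-0.001,0,0,0,255],[0,0,-0.002,0,0,0,255],[0,0,-0.002,0,0,0,255]]]'
python3 -m jog '[[[0,0,-0.001,0,0,0,255],[0,0,-0.0015,0,0,0,255],[0,0,-0.0015,0,0,0,255]]]'
```

```text
clock: 29.08
eef_pos: [0.478, 0.1863, 0.0329]
tool_rot: [0.055, 0.998, -0.0, -0.0]
ft_force: [0.8, -0.3, -1.7]
grip_width: 0.0075
clock: 29.33
eef_pos: [0.4783, 0.1869, 0.0319]
tool_rot: [0.055, 0.998, 0.001, 0.0]
ft_force: [-1.1, 0.4, 4.2]
grip_width: 0.0072
clock: 29.58
eef_pos: [0.4784, 0.187, 0.0318]
tool_rot: [0.055, 0.998, 0.001, 0.001]
ft_force: [-4.9, -0.1, 14.0]
grip_width: 0.0072
```

Contact came at TCP z = 0.032, which puts the cap top at about 0.035 as expected. I'll ease the load, open and retreat.

```bash
python3 -m jog '[[[0,0,0.002,0,0,0,255],[0,0,0.002,0,0,0,255],[0,0,0.002,0,0,0,225],[0,0,0.002,0,0,0,205],[0,0,0.002,0,0,0,180],[0,0,0.002,0,0,0,170],[0,0,0.002,0,0,0,160],[0,0,0.002,0,0,0,160]]]'
python3 -m jog '[[[0,0,0.01,0,0,0,160],[0,0,0.03,0,0,0,160],[0,0,0.06,0,0,0,160],[0,0,0.1,0,0,0,160],[0,0,0.14,0,0,0,160],[-0.03,0.03,0.16,0,0,0,160],[-0.06,0.06,0.16,0,0,0,160],[-0.1,0.1,0.16,0,0,0,160],[-0.13,0.14,0.16,0,0,0,160],[-0.13,0.18,0.16,0,0,0,160]]]'
python3 - <<'E'
from h import *
t=bot.camera("top");s=bot.camera("scene")
c=big(mask(t,(0,0,0),(180,130,60),(205,220,290,305)));e=cv2.minEnclosingCircle(c);print("cap",e,onz("top",*e[0],.03),cv2.contourArea(c))
c=big(mask(t,(3,130,70),(18,255,255),(200,210,300,310)));r=cv2.minAreaRect(c);print("tab",r,onz("top",*r[0],.065))
t0=cv2.imread("pics/top0.png");g=lambda i,x0,y0,x1,y1:cv2.cvtColor(i,cv2.COLOR_BGR2GRAY)[y0:y1,x0:x1].astype(np.float32)
for n,b in(("handle",(376,190,400,216)),("cup",(425,135,485,185)),("pw",(440,228,480,270)),("tape",(215,145,260,190)),("stapler",(145,220,195,285))):print(n,cv2.phaseCorrelate(g(t0,*b),g(t,*b)))
cv2.imwrite("pics/f.png",np.hstack([cv2.resize(t[120:320,140:490],(437,250)),cv2.resize(s[140:390,150:510],(360,250))]))
E
```

```text
clock: 30.25
eef_pos: [0.4781, 0.1864, 0.0313]
tool_rot: [0.055, 0.998, -0.0, -0.0]
ft_force: [0.1, -0.7, -1.0]
grip_width: 0.0317
clock: 31.08
eef_pos: [0.3516, 0.3439, 0.1931]
tool_rot: [0.056, 0.998, -0.0, -0.0]
ft_force: [1.0, 0.4, -0.2]
grip_width: 0.0316
cap ((243.3125, 261.5), 13.6281099319458) [0.47816407 0.18512504 0.03      ] 531.5
tab ((240.0, 261.5), (13.0, 6.0), 90.0) [0.47768107 0.18880376 0.065     ]
handle ((-1.1252067980181497, -0.5463925203840052), 0.11358921689751708)
cup ((-0.04316002635547633, 0.027538647209876643), 0.9736989674568176)
pw ((0.39459553089243826, 0.8781553202200065), 0.3153035635418362)
tape ((0.5148361114206246, 0.6222442407710993), 0.9323395773805218)
stapler ((-0.003543683787970764, -0.013995963274176404), 0.9431329337755839)
```

View pics/f.png

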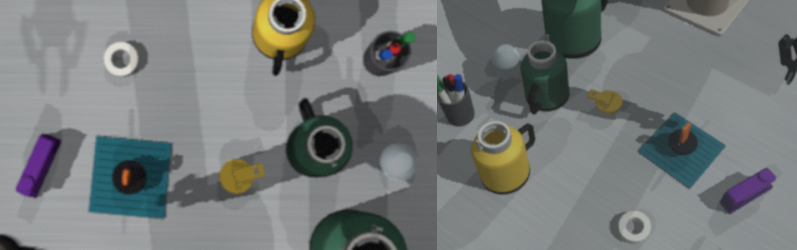

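```bash
python3 -m jog '[[[0,0,0,0,0,0,160],[0,0,0,0,0,0,160],[0,0,0,0,0,0,160]]]'; python3 -c "
from workcell import bot
print(bot.job_done())"
```

```text
clock: 31.43
eef_pos: [0.3551, 0.3433, 0.1917]
tool_rot: [0.056, 0.998, -0.0, 0.0]
ft_force: [-0.7, -0.7, 0.2]
grip_width: 0.032
the job is handed in; nothing more can be done
None
```

The job is done and handed in at 31.4 s; no verdict was reported. I flipped the tab upright, unscrewed the cap about 74° (1.29 rad) by gripper yaw, lifted it off, and stood it plug down on the mat.

**Last checks**
- **Cap:** it stands on its plug about 2 mm from the mat's middle, with the gripper open and well clear.
- **Jug:** it is upright, and its handle shows a shift of about 1 pixel (2–3 mm), though that match was weak.
- **Other objects:** the marker cup, tape, paperweight and stapler shifted by 1 pixel or less. The paperweight match was also weak.
- **Lean force:** readings between moves were 10.6 to 15.1 N. It dipped to 10.6 N after the first 10° of turn and ended at 11.8 N, both just under the 12 N advised. The jug did not visibly turn with the cap.

**What disagreed**
- **Fingertip height:** in the scene camera the fingertips looked roughly 15–20 mm higher than the stated tip extent implies. It took four attempts to pinch the tab, so I set heights from contact force and pictures instead.
- **Cap climb:** the tool rose only about 1.5 mm during the unscrewing, against about 4 mm expected. The cap still came free cleanly.
- **Handle tracking:** while the cap was turning, the top-view handle reading drifted by up to 5 pixels, probably from the gripper's shadow. The scene view stayed within 0.4 pixel.

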